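# Third hand for a feeding ledge

## Task

A feeding cup has been left standing on the assembly jig between the wooden feeding ledge and the sprung aluminium plate: put it back upright in the empty pocket of the cup rack and let go of it. Then slide the ledge along the jig's board until its backboard is flat against the plate and centred on it, and press it there with a steady push of about 10 newtons (never over 25), flat on the board, so that I can drive the screws. Finish while still holding it pressed like that, do not let go, and leave everything else where it is.

Things in the scene. Friction and masses are not known exactly. Their poses are not given: they have to be found in the camera images.
- jig: Fixed jig on the worktop: smooth white laminate board 12 mm thick (friction about 0.25), x -165 to +135 mm, y -100 to +100 mm; origin on the worktop, under the board. +x is the pressing direction, away from the robot, towards the sprung plate; y runs along the plate; z up. A fixed wooden spring block, 160 mm wide, 62 mm high above the worktop, stands at x 100 to 130 mm.
- backplate: Sprung upright aluminium plate across the jig, 8 mm thick, 140 mm wide, top 72 mm above the worktop. Origin in its front face (towards the ledge), mid-width, level with the board's top; axes as the jig. Slides only along jig +x, 35 mm at most, against a spring without preload, 0.5 N per mm (10 N at 20 mm). At rest its face is at jig x = +40 mm.
- backplate_face (a point): Point in the front face of the plate, centre of width, 43 mm above the worktop; moves with the plate; axes as the jig (+x into the plate).
- ledge: Loose wooden ledge, about 0.2 kg, 60 mm deep (x), 110 mm wide (y), lying on the jig's board, backboard towards the plate, askew and off centre. Origin: centre of its underside; +x towards the backboard. Deck 18 mm thick; backboard 12 mm thick, full width, 56 mm high, back face at x = +30 mm. An upright rib along x on the middle of the deck is good to hold; its top is 52 mm above the underside.
- ledge_rib (a point): Centre of the ledge's upright rib (18 mm thick in y, 44 mm long in x, rising 34 mm above the deck): 4 mm in front of the ledge's origin, 35 mm above its underside; the deck's top is 17 mm below this point. Axes as the ledge.
- ledge_back (a point): Centre of the flat back face of the ledge (x = +30 mm, 28 mm above its underside); +x points out of that face. With the ledge centred on the plate it is 3 mm lower than backplate_face.
- stray_cup: The white plastic feeding cup standing on the jig's board between ledge and plate (same cup as stray_cup_center): origin at the centre of its underside.
- stray_cup_center (a point): Centre of that cup, half-way up (27.5 mm above its underside). Open cup 55 mm high, 38 mm across the foot, 42 mm across 7 mm below the rim, 44 mm across the rim, walls about 2 mm, 30 g; z is its axis.
- rack: Fixed wooden slotted rack 240 mm long (x), 66 mm wide (y), 22 mm high, with four square pockets in a row along x; origin at the centre of its underside. Walls and dividers 8 mm thick. Three pockets hold cups, one is empty.
- pocket0 (a point): Centre of the floor of rack pocket 0, at rack x = -87 mm; axes as the rack. The pocket is 50 x 50 mm, floor 8 mm above the worktop, 14 mm deep; any of the four may be the empty one.
- pocket1 (a point): Centre of the floor of rack pocket 1, at rack x = -29 mm; axes as the rack. The pocket is 50 x 50 mm, floor 8 mm above the worktop, 14 mm deep; any of the four may be the empty one.
- pocket2 (a point): Centre of the floor of rack pocket 2, at rack x = 29 mm; axes as the rack. The pocket is 50 x 50 mm, floor 8 mm above the worktop, 14 mm deep; any of the four may be the empty one.
- pocket3 (a point): Centre of the floor of rack pocket 3, at rack x = 87 mm; axes as the rack. The pocket is 50 x 50 mm, floor 8 mm above the worktop, 14 mm deep; any of the four may be the empty one.
- cup_a: Cup of the same kind as the stray one, standing in a rack pocket; origin at the centre of its underside. To be left there.
- cup_b: Cup of the same kind as the stray one, standing in a rack pocket; origin at the centre of its underside. To be left there.
- cup_c: Cup of the same kind as the stray one, standing in a rack pocket; origin at the centre of its underside. To be left there.
- hide: Bystander: sandstone-coloured resin dome, 136 mm across, 66 mm high, left of the jig; origin under its centre.
- tong: Bystander: steel tweezer tong, 250 mm long, lying to the left, near the robot; origin at the middle of its length on the worktop.
- screw_jar: Bystander: small glass jar with steel cap, 56 mm across, 70 mm high, left of the jig at the far end; origin under its centre.
- screwdriver: Bystander: screwdriver lying right of the rack; origin under its middle.
Mind the look-alikes: they are no part of the job. What is shaped like the ledge but orange or purple is not meant.

How it is judged:
By the outcome, as a careful person would: the job done as asked, in the order asked, and still so for the second after the job is handed in, while the arm keeps its last pose, push and grip.
It also fails if it takes over 64 s, if anything falls off the work surface, if the arm or the gripper's body presses on something with over 40 N, if the wrist force passes 120 N, or if a joint passes its speed limit or range.

## Robot

A 6-joint arm with a two-finger parallel gripper is mounted at the origin on the work surface. World frame = base frame: x ahead of the robot, y to its left, z up, the work surface at z = 0. Lengths are in mm, angles in rad, forces in N, time in s.
With the tool pointing down it reaches from about 375 to 750 mm from the base axis. Payload 9 kg.
Tool frame: the origin (TCP) lies on the mounting face of the last link; the fingertips stand 173 mm ahead of it and the grasp point (between the pads) lies 155 mm ahead of it; z points along the fingers, y is the direction in which the jaws open and shut (so a half turn about z gives the same grasp; the last joint's range is limited). The gripper opens to 85 mm and grips with 20 to 120 N. Pads are 22 mm wide; open, the fingers measure 114 mm over their backs; the gripper's body (76 mm by 85 mm) begins 54 mm behind the grasp point. The pads swing forward as they close: fully open they stand 13 mm farther back than shut.
Start: joints at [-1.4, 0.104, 0.097, 1.564, 0, 1.353], TCP at [227.456, -555.23, 404.731] pointing down, gripper open.
Joint ranges: [-2.99, 2.99], [-0.84, 1.86], [-1.1, 1.16], [-1.84, 2.11], [-1.51, 1.56], [-3.14, 3.14]. Speed limits (rad/s): [2.22, 2.22, 2.57, 3.14, 3.14, 3.14].

## Interface

Orientations are given as a 3x3 rotation matrix whose columns are the frame's x, y, z axes.
In Python, from rig import env gives the robot as it stands.
- The arm moves only by the tool send_rows, never from a script. Its argument "targets" is a list of rows, each an object with "offset": the shift along the world's x, y, z in m, a list of three; "dr": the turn, a rotation vector about the world's x, y, z in rad, a list of three. A call has 1 to 12 rows; each row shifts and turns the commanded pose from where the row before left it; what a row does not reach is not made up. A row lasts 1/8 s, in which the tool goes at most 62.5 mm and 10.7 degrees, less where a joint would pass 70% of its speed; a pose out of reach is approached as far as the arm can. A call is refused whole if a number of a shift passes 0.0625 or a number of a turn 0.188, either way. A call with a gripper value outside its range is refused whole. "hand" is the opening in per cent of the stroke, from 0 (shut) to 100 (fully open), set as the call begins (left out, the last holds). The fingers move at their own pace and stop on an object; "newtons" is the grip in N (left out, the last holds). Time passes only in rows, so rows that do not move let the fingers close. It gives the time, the measured TCP pose, the force and the opening at its end, in the units of the state.
- env.sense(): the state, without advancing time (a new reading comes with each control period).
- env.capture(name): name is "scene" or "top" or "wrist"; returns the picture (384x512x3 uint8, red, green, blue); there is no depth.
- env.camera_info(name): a dict with "intrinsics" (3x3 intrinsics, pixels), "k1" (the pictures are not rectified: a ray, as slopes to the right and down, at radius r is drawn at 1 + k1 r^2 times it, then the intrinsics apply), "R" (3x3) and "t" (3): a world point X has camera coordinates R X + t; the wrist camera has in their place "T_tool_cam" (4x4, takes a point from camera to tool coordinates, whose origin is the TCP and whose axes are the flange's). Camera axes: x right, y down, z forward; pixel columns grow to the right and rows downward; lengths in mm; the calibration is good to about 2 mm. A picture is of the moment at which its call begins: read the wrist's pose just before it. camera_info takes no time and is no camera call.
- env.job_done(): hands the job in, once; it reports no verdict.
The state is a dict: "t": time; "qpos": joint angles; "joint_vel": joint speeds; "tau": joint torques, N m; "ee_pos": TCP position; "tcp_rot": TCP orientation; "force": force on the tool from outside, world axes, zero at the start; "moment": the same for the moment, N m; "gripper_width": finger opening in mm.
Only numpy, scipy, OpenCV 4.12 (cv2) and the standard library are available. Lean on these libraries where they do the work, as an engineer would, in place of code of your own. Each camera call takes 0.05 s, during which the arm holds its last target.

## Working session

There is one attempt and no reset: what is moved stays moved. The work goes in short steps, Python scripts to look and compute and a tool call to move; the robot and the scene stay as the last step left them, time stands still between calls to the robot, and variables do not carry over. Pictures are saved under pics/ and viewed, and the job is handed in when it is done.

Besides the shell and the picture viewer there is one more tool, called after "Emit:" by a JSON object that holds its "name" and its "arguments", one argument or row to a line. send_rows: Moves the arm, as the interface text tells. Its arguments: {"type":"object","properties":{"targets":{"type":"array","items":{"type":"object","properties":{"offset":{"type":"array","items":{"type":"number"}},"dr":{"type":"array","items":{"type":"number"}}}}},"hand":{"type":"number"},"newtons":{"type":"number"}},"required":["targets"]}

```bash
ls; mkdir -p pics; python3 - <<'E'
from rig import env
import cv2
print({k:v for k,v in env.sense().items()})
for n in ("scene","top","wrist"):
    im=env.capture(n); cv2.imwrite(f"pics/{n}0.png",im[:,:,::-1]); print(n,env.camera_info(n))
E
```

```text
pics
{'t': 0.0, 'qpos': array([-1.39968743e+00,  1.04690107e-01,  9.64867973e-02,  1.56387028e+00,
        3.22804765e-05,  1.35310760e+00]), 'joint_vel': array([-0.00078728,  0.00029104, -0.00037796,  0.00128894, -0.00012609,
        0.00084453]), 'tau': array([-1.12235331e-03, -5.56929159e+01,  5.03648329e+01,  1.70173432e-02,
       -4.34383728e-04, -6.79922891e-07]), 'ee_pos': array([ 227.44808088, -555.11540319,  403.93719563]), 'tcp_rot': array([[ 9.25365556e-01,  3.79075920e-01, -1.85677090e-04],
       [ 3.79075841e-01, -9.25364744e-01,  1.26410714e-03],
       [ 3.07373545e-04, -1.24014691e-03, -9.99999184e-01]]), 'force': array([-0.74127582, -0.22562263,  0.0073153 ]), 'moment': array([ 0.03360168, -0.01558086, -0.01649643]), 'gripper_width': 85.39225000464917}
scene {'intrinsics': array([[362.88531344,   0.        , 256.68743069],
       [  0.        , 362.88531344, 191.10492433],
       [  0.        ,   0.        ,   1.        ]]), 'k1': -0.03264947836965913, 'R': array([[-0.7257401 ,  0.6879268 ,  0.00761764],
       [ 0.4468902 ,  0.4798151 , -0.75502757],
       [-0.52
[... 366 characters left out ...]
836,  0.02831908, -0.19070738],
       [ 0.19113028,  0.01303915, -0.98147807]]), 't': array([  46.79921108,  477.2345165 , 1378.90659765])}
wrist {'intrinsics': array([[267.51587136,   0.        , 258.22397752],
       [  0.        , 267.51587136, 190.47048211],
       [  0.        ,   0.        ,   1.        ]]), 'k1': -0.04475869016821039, 'T_tool_cam': array([[-1.32422191e-03, -9.61797952e-01, -2.73757092e-01,
         6.98982889e+01],
       [ 9.99998645e-01, -1.00596131e-03, -1.30293827e-03,
         7.41952082e-01],
       [ 9.77774317e-04, -2.73758446e-01,  9.61797981e-01,
         3.08310201e+01],
       [ 0.00000000e+00,  0.00000000e+00,  0.00000000e+00,
         1.00000000e+00]])}
```

View pics/top0.png

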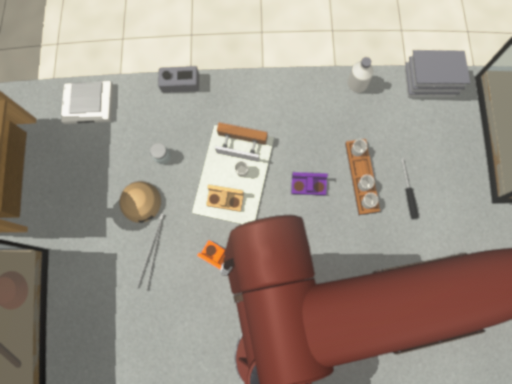

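View pics/scene0.png

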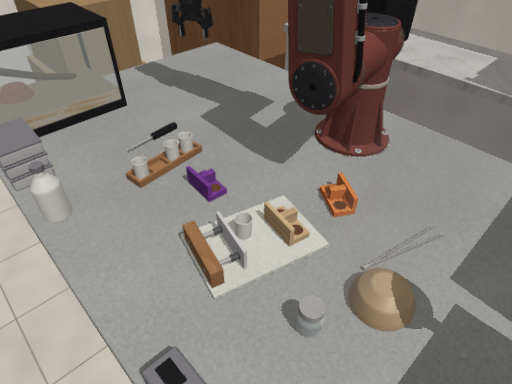

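View pics/wrist0.png

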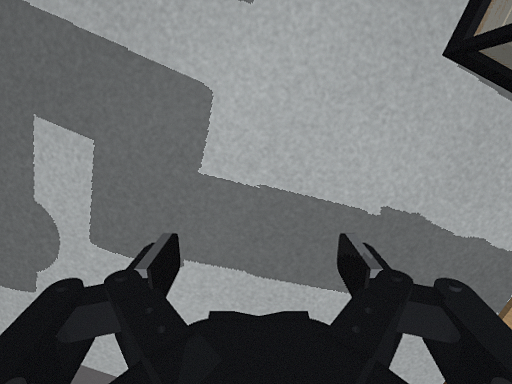

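The top view shows the wooden ledge at (226,198), the stray cup at (242,169), the plate at (238,150), and the rack at (362,177) with its second pocket from the top empty, near (362,165). Ledge candidates are natural wood (226,198), orange (212,252) and purple (309,184). I choose the natural wood one on the white board. Cup candidates are (242,169) on the board, the rack cups at (359,147), (367,183) and (370,200), the glass jar (159,152) and the bottle (362,73). I choose the one on the board.

```bash
cat > h.py <<'E'
import numpy as np, cv2
from rig import env
def cam(n,s=None):
    c=env.camera_info(n)
    if n=="wrist":
        s=s or env.sense(); T=np.array(c["T_tool_cam"]); Rw=s["tcp_rot"]@T[:3,:3]; p=s["tcp_rot"]@T[:3,3]+s["ee_pos"]
        R=Rw.T; t=-R@p
    else: R=c["R"]; t=c["t"]
    return c["intrinsics"],c["k1"],R,t
def proj(C,X):
    K,k,R,t=C; X=np.atleast_2d(X); Y=X@R.T+t; a=Y[:,:2]/Y[:,2:]; a=a*(1+k*(a**2).sum(1,keepdims=True)); return a*K[0,0]+K[:2,2]
def ray(C,uv):
    K,k,R,t=C; uv=np.atleast_2d(np.array(uv,float))
    a=cv2.undistortPoints(uv.reshape(-1,1,2),K,np.array([k,0,0,0,0.])).reshape(-1,2)
    d=np.c_[a,np.ones(len(a))]@R; return -R.T@t,d
def onz(C,uv,z):
    o,d=ray(C,uv); return o+d*((z-o[2])/d[:,2])[:,None]
E
python3 - <<'E'
import cv2
t=cv2.imread("pics/top0.png"); s=cv2.imread("pics/scene0.png")
cv2.imwrite("pics/tc.png",cv2.resize(t[115:230,185:285],None,fx=5,fy=5,interpolation=cv2.INTER_CUBIC)[:600])
cv2.imwrite("pics/tr.png",cv2.resize(t[125:225,330:430],None,fx=5,fy=5,interpolation=cv2.INTER_CUBIC))
cv2.imwrite("pics/sc.png",cv2.resize(s[190:290,170:330],None,fx=5,fy=5,interpolation=cv2.INTER_CUBIC))
E
```

```text
(no output)
```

View pics/tc.png

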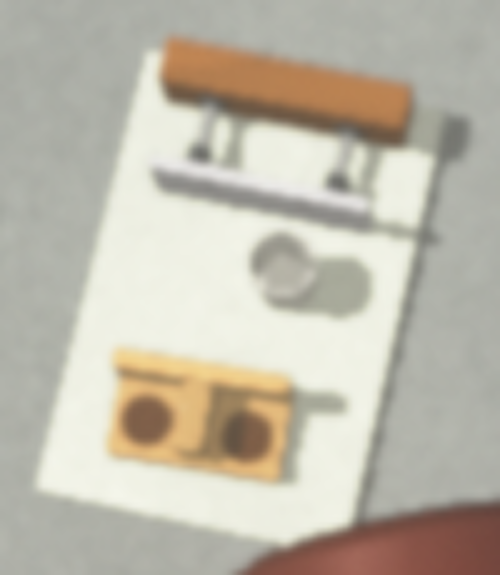

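View pics/tr.png

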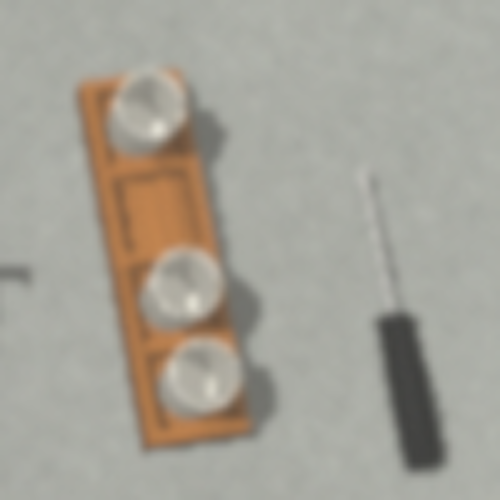

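View pics/sc.png

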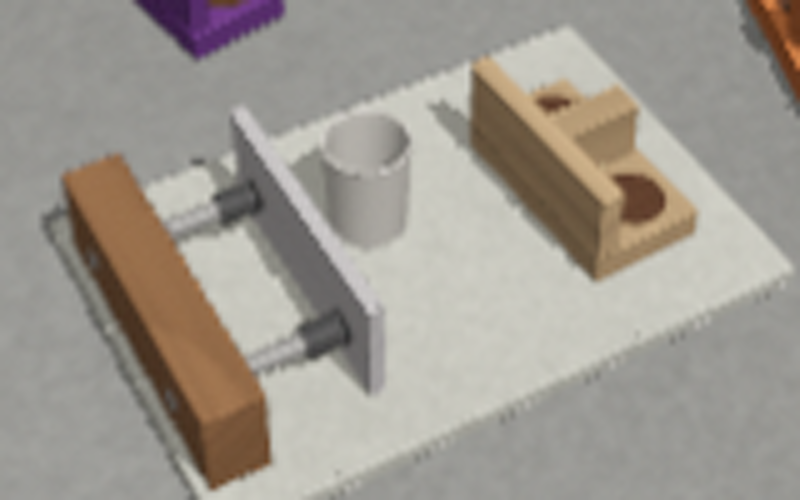

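```bash
python3 - <<'E'
from h import *
C=cam("top")
f=lambda p,z,o=(185,115):onz(C,[[o[0]+(a-2)/5,o[1]+(b-2)/5] for a,b in p],z).round(1)
print("board FL NL NR",f([(148,52),(35,488),(352,528)],12))
print("platetop front L,R",f([(155,172),(370,210)],72))
print("cup rim",f([(282,262)],67))
print("ledge backboard top FL FR",f([(117,349),(291,376)],68))
print("deck front L,R",f([(108,453),(278,482)],30))
g=lambda p,z:f(p,z,(330,125))
print("rack corners top FL FR NR NL",g([(78,87),(182,68),(255,432),(143,450)],22))
print("empty pocket",g([(116,178),(186,167),(203,245),(130,258)],22))
print("cups",g([(148,105),(183,284),(202,375)],63))
E
```

```text
board FL NL NR [[738.7 182.2  12. ]
 [450.9 255.1  12. ]
 [420.   55.4  12. ]]
platetop front L,R [[637.4 171.   72. ]
 [608.6  38.2  72. ]]
cup rim [[578.4  93.3  67. ]]
ledge backboard top FL FR [[526.3 195.4  68. ]
 [506.2  88.9  68. ]]
deck front L,R [[468.7 206.2  30. ]
 [447.4 100.2  30. ]]
rack corners top FL FR NR NL [[ 664.3 -241.1   22. ]
 [ 675.6 -309.8   22. ]
 [ 435.9 -338.9   22. ]
 [ 426.7 -267.2   22. ]]
empty pocket [[ 602.9 -261.6   22. ]
 [ 609.1 -307.4   22. ]
 [ 557.3 -314.5   22. ]
 [ 550.1 -267.    22. ]]
cups [[ 638.3 -277.1   63. ]
 [ 522.8 -290.7   63. ]
 [ 465.5 -298.5   63. ]]
```

Emit:
{"name": "send_rows", "arguments": {
  "targets": [
    {"offset": [0.028, 0.048, 0], "dr": [0, 0, 0.18]},
    {"offset": [0.028, 0.048, 0], "dr": [0, 0, 0.18]},
    {"offset": [0.028, 0.048, 0], "dr": [0, 0, 0.18]},
    {"offset": [0.028, 0.048, 0], "dr": [0, 0, 0.18]},
    {"offset": [0.028, 0.048, 0], "dr": [0, 0, 0.18]},
    {"offset": [0.028, 0.048, 0], "dr": [0, 0, 0.18]},
    {"offset": [0.028, 0.048, 0], "dr": [0, 0, 0.18]},
    {"offset": [0.028, 0.048, 0], "dr": [0, 0, 0.18]},
    {"offset": [0.028, 0.048, 0], "dr": [0, 0, 0.18]},
    {"offset": [0.028, 0.048, 0], "dr": [0, 0, 0.18]},
    {"offset": [0.028, 0.048, 0], "dr": [0, 0, 0.18]},
    {"offset": [0.028, 0.048, 0], "dr": [0, 0, 0.18]}
  ],
  "hand": 100
}}

```text
t: 1.65
ee_pos: [564.1, 22.6, 404.6]
tcp_rot: [[-0.833, 0.554, 0.0], [0.554, 0.833, -0.0], [-0.0, 0.0, -1.0]]
force: [1.1, -1.0, 1.3]
gripper_width: 85.1
```

Emit:
{"name": "send_rows", "arguments": {
  "targets": [
    {"offset": [0.028, 0.048, -0.01], "dr": [0, 0, 0.18]},
    {"offset": [0.028, 0.048, -0.01], "dr": [0, 0, 0.17]},
    {"offset": [0, 0, 0], "dr": [0, 0, 0]},
    {"offset": [0, 0, 0], "dr": [0, 0, 0]}
  ]
}}

```text
t: 2.15
ee_pos: [619.3, 116.7, 384.4]
tcp_rot: [[-0.97, 0.241, -0.001], [0.241, 0.97, -0.0], [0.001, -0.0, -1.0]]
force: [-0.2, -0.7, -0.2]
gripper_width: 85.5
```

```bash
python3 - <<'E'
from h import *
s=env.sense(); print(s["t"],s["ee_pos"],s["tcp_rot"].round(3),s["qpos"],s["joint_vel"])
np.save("pics/w1.npy",np.array([s],dtype=object),allow_pickle=True)
im=env.capture("wrist")[:,:,::-1].copy(); cv2.imwrite("pics/w1raw.png",im)
cv2.imwrite("pics/w1.png",cv2.resize(im,(768,576),interpolation=cv2.INTER_CUBIC))
C=cam("wrist",s)
print(proj(C,[[578,93,67],[623,104,72],[516,142,68]]))
E
```

```text
2.15 [619.28848327 116.6705934  384.4185445 ] [[-0.97   0.241 -0.001]
 [ 0.241  0.97  -0.   ]
 [ 0.001 -0.    -1.   ]] [-2.08760720e-02  1.94578975e-01  1.59164261e-01  1.53621465e+00
 -2.11369327e-04  2.22630727e-01] [-2.38396248e-02 -2.99722881e-02 -7.01642802e-03  6.47675955e-05
 -1.05139778e-03  5.21892027e-04]
[[227.63339431 148.26931872]
 [248.05468433 186.57749282]
 [258.07632256  76.06696166]]
```

View pics/w1.png

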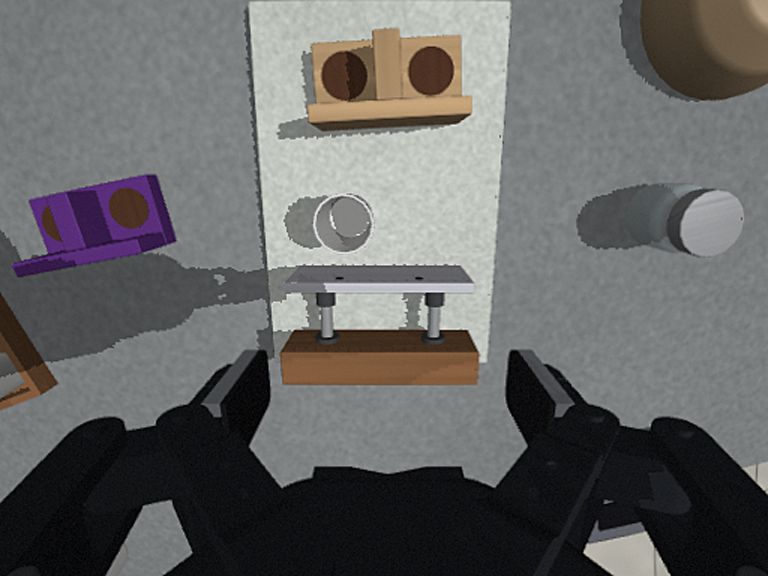

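```bash
python3 - <<'E'
import cv2
im=cv2.imread("pics/w1raw.png")
cv2.imwrite("pics/w1a.png",cv2.resize(im[0:92,190:330],None,fx=5,fy=5,interpolation=cv2.INTER_NEAREST))
cv2.imwrite("pics/w1b.png",cv2.resize(im[120:210,185:325],None,fx=5,fy=5,interpolation=cv2.INTER_NEAREST))
E
```

```text
(no output)
```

View pics/w1a.png

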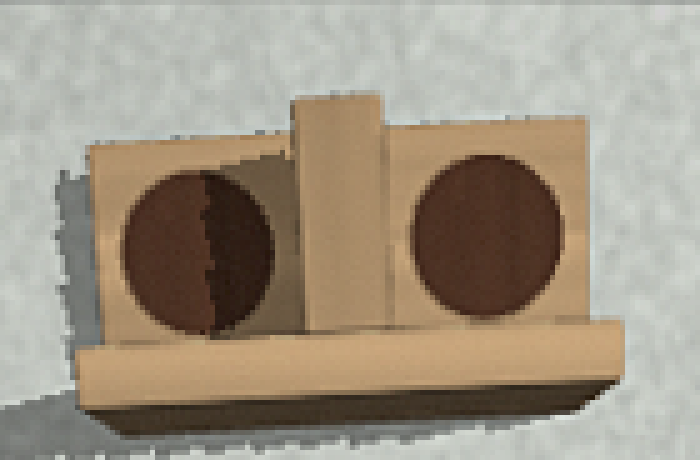

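View pics/w1b.png

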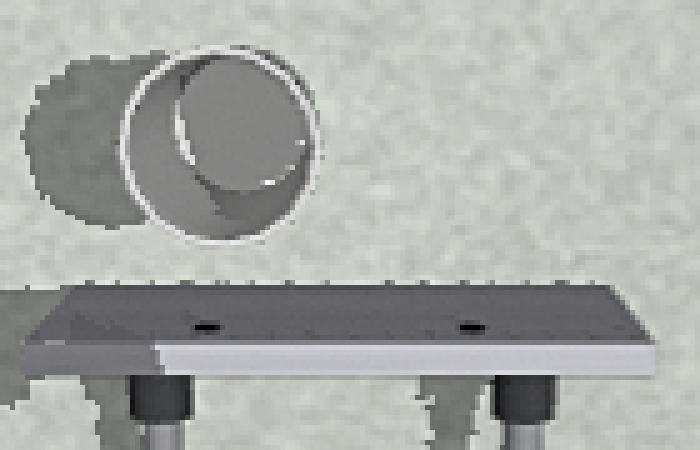

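```bash
cat > m1.py <<'E'
from h import *
s=np.load("pics/w1.npy",allow_pickle=True)[0]; C=cam("wrist",s)
def f(p,z,o): return onz(C,[[o[0]+a/5-.5,o[1]+b/5-.5] for a,b in p],z)
A=(190,0);B=(185,120)
def ang(P,Q): d=Q-P; return np.degrees(np.arctan2(d[1],d[0])),np.hypot(*d[:2])
pt=f([(20,343),(656,343)],72,B); print("plate top front R,L",pt.round(1),ang(*pt),pt.mean(0))
pb=f([(75,285),(607,285)],12,B); print("plate bottom front (z12)",pb.round(1),ang(*pb),pb.mean(0))
print("cup rim",f([(221,145)],67,B), f([(120,145),(322,145),(221,44),(221,245)],67,B))
bt=f([(77,408),(624,380)],68,A); print("backb top back edge",bt.round(1),ang(*bt),bt.mean(0))
bf=f([(77,348),(624,320)],68,A); print("backb top front edge",bf.round(1),ang(*bf),bf.mean(0))
rb=f([(292,101),(382,95),(306,330),(386,326)],64,A); print("rib top",rb.round(1),ang(rb[2],rb[0]),ang(rb[3],rb[1]),rb.mean(0),ang(rb[0],rb[1]))
dk=f([(90,147),(587,117)],30,A); print("deck front",dk.round(1),ang(*dk),dk.mean(0))
E
python3 m1.py
```

```text
plate top front R,L [[608.8  40.3  72. ]
 [642.6 175.3  72. ]] (np.float64(75.97185008041508), np.float64(139.14580073293973)) [625.71416839 107.80005445  72.        ]
plate bottom front (z12) [[609.3  39.5  12. ]
 [643.1 174.8  12. ]] (np.float64(75.96711370279239), np.float64(139.39324123324144)) [626.15152159 107.14296983  12.        ]
cup rim [[578.51458815  94.03919032  67.        ]] [[573.23025378  73.07427273  67.        ]
 [583.76512902 114.96420225  67.        ]
 [558.17377646  99.73116524  67.        ]
 [599.41965412  88.17228631  67.        ]]
backb top back edge [[507.5  89.1  68. ]
 [528.9 196.7  68. ]] (np.float64(78.7480450042354), np.float64(109.6341178099055)) [518.18674737 142.90041544  68.        ]
backb top front edge [[496.7  92.4  68. ]
 [517.9 198.9  68. ]] (np.float64(78.72788025953162), np.float64(108.57583662608468)) [507.28416739 145.61544352  68.        ]
rib top [[462.9 145.1  64. ]
 [466.1 162.3  64. ]
 [504.  137.4  64. ]
 [507.1 153.1  64. ]] (np.float64(169.34533794830492), np.float64(41.78211007678508)) (np.float64(167.42236553102492), np.float64(42.02790013522553)) [485.04950078 149.46614597  64.        ] (np.float64(79.43881026444697), np.float64(17.46759722416418))
deck front [[450.3 101.5  30. ]
 [470.7 208.   30. ]] (np.float64(79.12413972426098), np.float64(108.42317891272795)) [460.493068  154.7444858  30.       ]
```

Emit:
{"name": "send_rows", "arguments": {
  "targets": [
    {"offset": [-0.0204, -0.0113, 0], "dr": [0, 0, 0]},
    {"offset": [-0.0204, -0.0114, -0.03], "dr": [0, 0, 0]},
    {"offset": [0, 0, -0.05], "dr": [0, 0, 0]},
    {"offset": [0, 0, -0.045], "dr": [0, 0, 0]},
    {"offset": [0, 0, -0.035], "dr": [0, 0, 0]},
    {"offset": [0, 0, -0.018], "dr": [0, 0, 0]},
    {"offset": [0, 0, 0], "dr": [0, 0, 0]},
    {"offset": [0, 0, 0], "dr": [0, 0, 0]}
  ]
}}

```text
t: 3.2
ee_pos: [579.4, 93.8, 208.7]
tcp_rot: [[-0.971, 0.241, 0.003], [0.241, 0.971, -0.0], [-0.003, 0.001, -1.0]]
force: [-0.3, 0.4, 0.1]
gripper_width: 85.4
```

```bash
python3 - <<'E'
from h import *
s=env.sense(); print(s["t"],s["ee_pos"],s["force"])
im=env.capture("wrist")[:,:,::-1].copy()
cv2.imwrite("pics/w2.png",cv2.resize(im,(768,576),interpolation=cv2.INTER_CUBIC))
E
```

```text
3.2 [579.41846921  93.75591382 208.6983687 ] [-0.33643986  0.38933469  0.10313593]
```

View pics/w2.png

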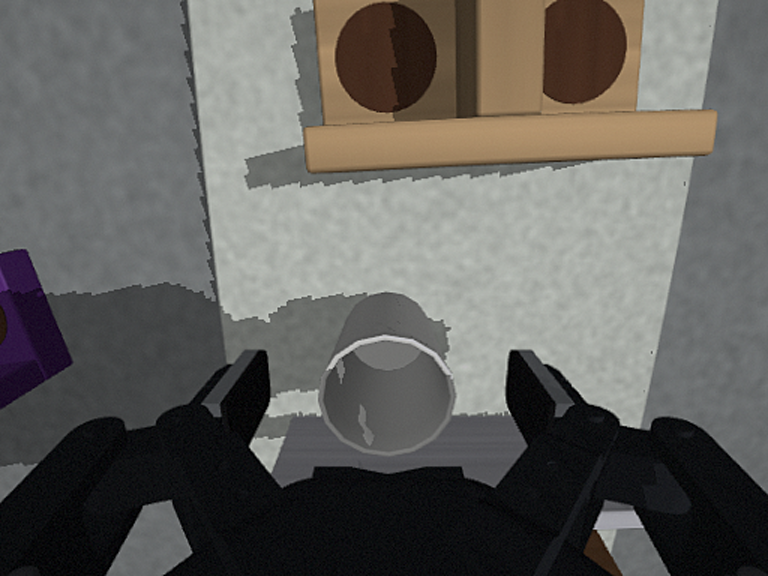

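The cup sits centred between the pads, at (387,400). I'm closing on it.

Emit:
{"name": "send_rows", "arguments": {
  "targets": [
    {"offset": [0, 0, 0], "dr": [0, 0, 0]},
    {"offset": [0, 0, 0], "dr": [0, 0, 0]},
    {"offset": [0, 0, 0], "dr": [0, 0, 0]},
    {"offset": [0, 0, 0], "dr": [0, 0, 0]},
    {"offset": [0, 0, 0], "dr": [0, 0, 0]},
    {"offset": [0, 0, 0], "dr": [0, 0, 0]}
  ],
  "hand": 30,
  "newtons": 25
}}

```text
t: 4.0
ee_pos: [578.9, 94.1, 207.3]
tcp_rot: [[-0.971, 0.24, 0.001], [0.24, 0.971, 0.0], [-0.001, 0.0, -1.0]]
force: [-1.3, -1.2, 5.6]
gripper_width: 41.7
```

Emit:
{"name": "send_rows", "arguments": {
  "targets": [
    {"offset": [0, 0, 0.015], "dr": [0, 0, 0]},
    {"offset": [0, 0, 0.03], "dr": [0, 0, 0]},
    {"offset": [0, 0, 0.04], "dr": [0, 0, 0]},
    {"offset": [0, 0, 0.035], "dr": [0, 0, 0]},
    {"offset": [0.005, -0.03, 0.01], "dr": [0, 0, 0.03]},
    {"offset": [0.005, -0.05, 0], "dr": [0, 0, 0.05]},
    {"offset": [0.005, -0.06, 0], "dr": [0, 0, 0.05]},
    {"offset": [0.005, -0.06, 0], "dr": [0, 0, 0.06]},
    {"offset": [0.005, -0.06, 0], "dr": [0, 0, 0.06]},
    {"offset": [0.005, -0.06, 0], "dr": [0, 0, 0.06]},
    {"offset": [0.005, -0.03, 0], "dr": [0, 0, 0.048]},
    {"offset": [0.005, -0.014, 0], "dr": [0, 0, 0]}
  ]
}}

```text
t: 5.5
ee_pos: [618.3, -272.1, 337.0]
tcp_rot: [[-0.994, -0.113, -0.0], [-0.113, 0.994, 0.0], [0.0, 0.0, -1.0]]
force: [0.4, 0.6, -0.0]
gripper_width: 41.7
```

Emit:
{"name": "send_rows", "arguments": {
  "targets": [
    {"offset": [0, 0, 0], "dr": [0, 0, 0]},
    {"offset": [0, 0, 0], "dr": [0, 0, 0]},
    {"offset": [0, 0, 0], "dr": [0, 0, 0]}
  ]
}}

```text
t: 5.88
ee_pos: [618.7, -269.0, 337.1]
tcp_rot: [[-0.993, -0.116, 0.0], [-0.116, 0.993, 0.0], [-0.0, 0.0, -1.0]]
force: [-0.2, -0.3, -0.9]
gripper_width: 41.6
```

```bash
python3 - <<'E'
from h import *
s=env.sense(); print(s["t"],s["ee_pos"],s["tcp_rot"].round(3),s["force"],s["gripper_width"])
np.save("pics/w3.npy",np.array([s],dtype=object),allow_pickle=True)
im=env.capture("wrist")[:,:,::-1].copy(); cv2.imwrite("pics/w3raw.png",im)
cv2.imwrite("pics/w3.png",cv2.resize(im,(768,576),interpolation=cv2.INTER_CUBIC))
E
```

```text
5.875 [ 618.68010432 -268.97629368  337.06768662] [[-0.993 -0.116  0.   ]
 [-0.116  0.993  0.   ]
 [-0.     0.    -1.   ]] [-0.1866474  -0.25954332 -0.89885212] 41.647778972097555
```

View pics/w3.png

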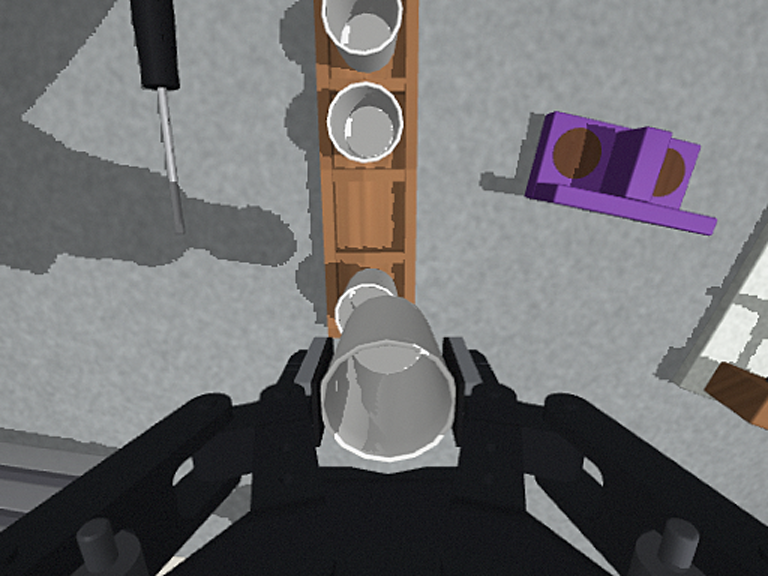

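```bash
python3 - <<'E'
import cv2
im=cv2.imread("pics/w3raw.png")
cv2.imwrite("pics/w3a.png",cv2.resize(im[105:205,205:285],None,fx=6,fy=6,interpolation=cv2.INTER_NEAREST))
E
```

```text
(no output)
```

View pics/w3a.png

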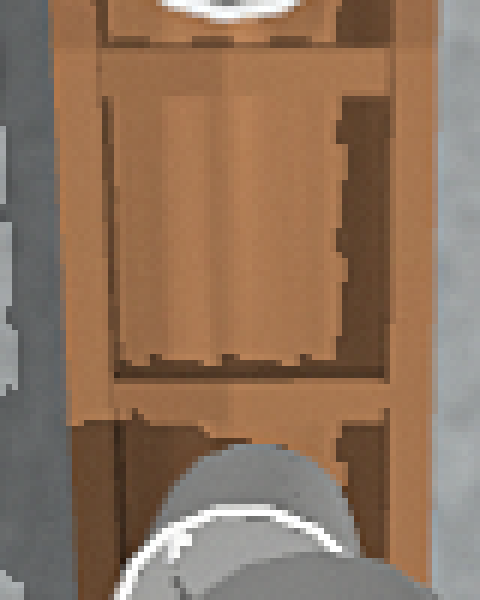

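```bash
python3 - <<'E'
from h import *
s=np.load("pics/w3.npy",allow_pickle=True)[0]; C=cam("wrist",s)
P=onz(C,[[205+a/6-.5,105+b/6-.5] for a,b in [(103,95),(391,95),(390,381),(115,381)]],22)
print(P.round(1),P.mean(0)); 
for i,j in((0,1),(1,2),(2,3),(3,0)):
  d=P[j]-P[i]; print(np.degrees(np.arctan2(d[1],d[0])),np.hypot(*d[:2]))
O=onz(C,[[205+a/6-.5,105+b/6-.5] for a,b in [(58,95),(438,95),(436,381),(70,381)]],22); print(O.mean(0), np.linalg.norm(O[1]-O[0]))
u=lambda p:onz(C,[[p[0]/1.5-.25,p[1]/1.5-.25]],63)
print("near cup rim",u((365,122)), "held cup rim centre z~202:", onz(C,[[388/1.5,401/1.5]],337-155+16))
E
```

```text
[[ 560.3 -314.1   22. ]
 [ 554.7 -264.9   22. ]
 [ 604.3 -258.8   22. ]
 [ 609.9 -307.9   22. ]] [ 582.28086878 -286.40835957   22.        ]
96.51724860323351 49.510144669815
7.003753502674021 49.95473352957022
-83.44815807818154 49.472970622031454
-172.95391725523484 49.98493197601802
[ 582.25432909 -286.28774242   22.        ] 65.34203309411494
near cup rim [[ 524.32776581 -293.27762488   63.        ]] held cup rim centre z~202: [[ 617.67244454 -269.42148197  198.        ]]
```

Emit:
{"name": "send_rows", "arguments": {
  "targets": [
    {"offset": [-0.012, -0.006, 0], "dr": [0, 0, 0]},
    {"offset": [-0.0145, -0.0064, -0.01], "dr": [0, 0, 0]},
    {"offset": [-0.01, -0.005, -0.025], "dr": [0, 0, 0]},
    {"offset": [0, 0, -0.03], "dr": [0, 0, 0]},
    {"offset": [0, 0, -0.025], "dr": [0, 0, 0]},
    {"offset": [0, 0, 0], "dr": [0, 0, 0]},
    {"offset": [0, 0, 0], "dr": [0, 0, 0]},
    {"offset": [0, 0, 0], "dr": [0, 0, 0]}
  ]
}}

```text
t: 6.92
ee_pos: [582.5, -287.7, 248.5]
tcp_rot: [[-0.993, -0.115, 0.002], [-0.115, 0.993, -0.001], [-0.002, -0.002, -1.0]]
force: [0.2, -0.5, -0.4]
gripper_width: 41.5
```

Emit:
{"name": "send_rows", "arguments": {
  "targets": [
    {"offset": [0, 0.001, -0.015], "dr": [0, 0, 0]},
    {"offset": [0, 0, -0.012], "dr": [0, 0, 0]},
    {"offset": [0, 0, -0.009], "dr": [0, 0, 0]},
    {"offset": [0, 0, -0.005], "dr": [0, 0, 0]},
    {"offset": [0, 0, 0], "dr": [0, 0, 0]},
    {"offset": [0, 0, 0], "dr": [0, 0, 0]},
    {"offset": [0, 0, 0], "dr": [0, 0, 0]}
  ]
}}

```text
t: 7.8
ee_pos: [582.3, -286.5, 206.2]
tcp_rot: [[-0.993, -0.115, 0.001], [-0.115, 0.993, -0.0], [-0.001, -0.0, -1.0]]
force: [-0.5, 0.5, -0.0]
gripper_width: 41.6
```

```bash
python3 - <<'E'
from h import *
s=env.sense(); print(s["t"],s["ee_pos"],s["force"],s["gripper_width"])
im=env.capture("wrist")[:,:,::-1].copy()
cv2.imwrite("pics/w4.png",cv2.resize(im,(768,576),interpolation=cv2.INTER_CUBIC))
im=env.capture("scene")[:,:,::-1].copy()
cv2.imwrite("pics/s4.png",cv2.resize(im[100:200,110:240],None,fx=5,fy=5,interpolation=cv2.INTER_CUBIC))
E
```

```text
7.8 [ 582.32164117 -286.45616156  206.2415046 ] [-0.51407061  0.5010045  -0.02871735] 41.59962076893502
```

View pics/w4.png

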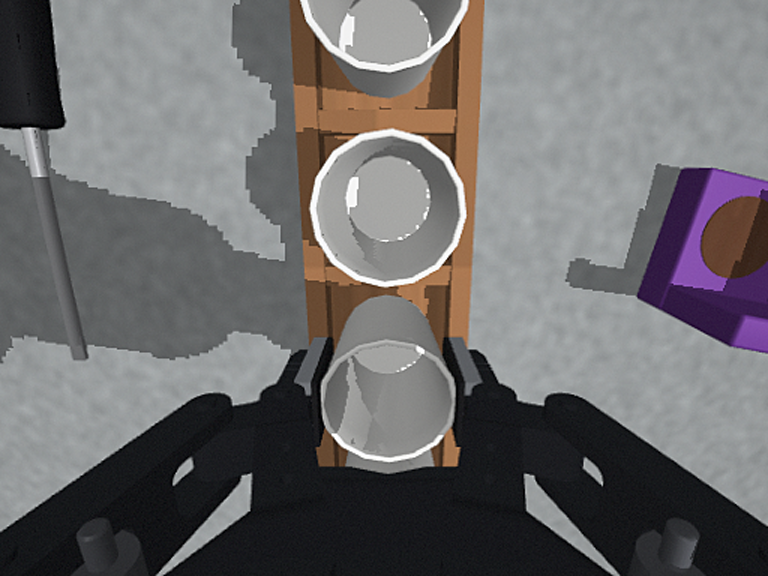

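View pics/s4.png

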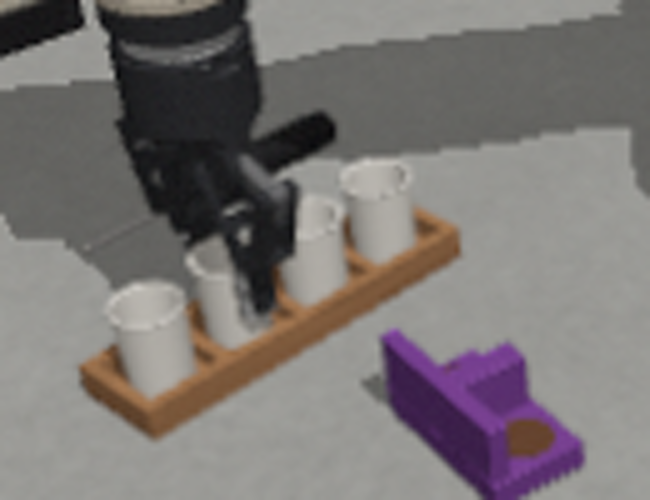

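The cup is inside the empty pocket, about 2 to 3 mm above the floor. I'll lower it slightly and then release.

Emit:
{"name": "send_rows", "arguments": {
  "targets": [
    {"offset": [0, 0, -0.0015], "dr": [0, 0, 0]},
    {"offset": [0, 0, -0.001], "dr": [0, 0, 0]},
    {"offset": [0, 0, 0], "dr": [0, 0, 0]},
    {"offset": [0, 0, 0], "dr": [0, 0, 0]}
  ]
}}

```text
t: 8.4
ee_pos: [582.2, -286.4, 203.4]
tcp_rot: [[-0.993, -0.115, 0.0], [-0.115, 0.993, -0.0], [-0.0, -0.0, -1.0]]
force: [-0.5, -0.6, 1.9]
gripper_width: 41.6
```

Emit:
{"name": "send_rows", "arguments": {
  "targets": [
    {"offset": [0, 0, 0], "dr": [0, 0, 0]},
    {"offset": [0, 0, 0], "dr": [0, 0, 0]},
    {"offset": [0, 0, 0], "dr": [0, 0, 0]},
    {"offset": [0, 0, 0], "dr": [0, 0, 0]},
    {"offset": [0, 0, 0.01], "dr": [0, 0, 0]},
    {"offset": [0, 0, 0.03], "dr": [0, 0, 0]},
    {"offset": [0, 0, 0.045], "dr": [0, 0, 0]},
    {"offset": [0, 0, 0.05], "dr": [0, 0, 0]},
    {"offset": [0.01, 0, 0.03], "dr": [0, 0, 0]},
    {"offset": [0.02, 0, 0], "dr": [0, 0, 0]},
    {"offset": [0.02, 0, 0], "dr": [0, 0, 0]},
    {"offset": [0, 0, 0], "dr": [0, 0, 0]}
  ],
  "hand": 85
}}

```text
t: 9.9
ee_pos: [632.8, -286.1, 368.5]
tcp_rot: [[-0.993, -0.116, 0.0], [-0.116, 0.993, 0.0], [-0.0, -0.0, -1.0]]
force: [0.2, -0.1, -0.4]
gripper_width: 72.6
```

```bash
python3 - <<'E'
from h import *
s=env.sense(); print(s["t"],s["ee_pos"],s["tcp_rot"].round(3),s["force"],s["gripper_width"])
im=env.capture("wrist")[:,:,::-1].copy()
cv2.imwrite("pics/w5.png",cv2.resize(im,(768,576),interpolation=cv2.INTER_CUBIC))
im=env.capture("scene")[:,:,::-1].copy()
cv2.imwrite("pics/s5.png",cv2.resize(im[100:200,110:240],None,fx=5,fy=5,interpolation=cv2.INTER_CUBIC))
E
```

```text
9.9 [ 632.79193385 -286.13653347  368.47629641] [[-0.993 -0.116  0.   ]
 [-0.116  0.993  0.   ]
 [-0.    -0.    -1.   ]] [ 0.15555559 -0.12435594 -0.4323143 ] 72.64385610420496
```

View pics/w5.png

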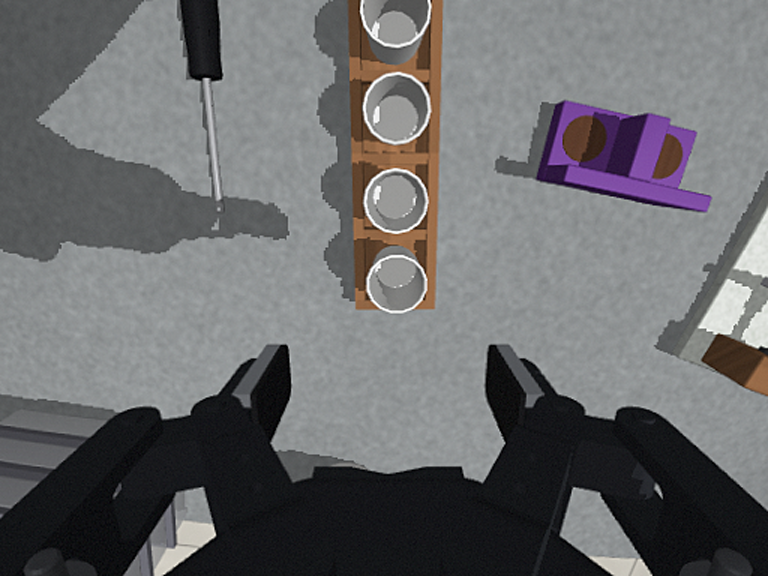

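View pics/s5.png

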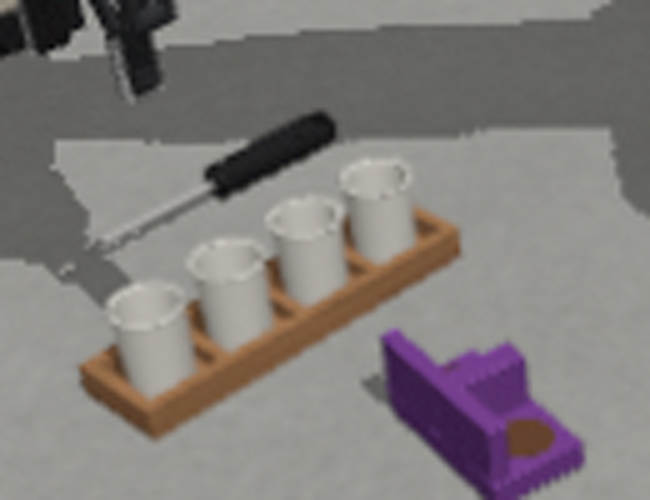

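The cup stands upright in the pocket at (396,200), in line with the other three. The next step is the ledge.

Emit:
{"name": "send_rows", "arguments": {
  "targets": [
    {"offset": [-0.01, 0.025, 0], "dr": [0, 0, -0.03]},
    {"offset": [-0.015, 0.05, 0], "dr": [0, 0, -0.031]},
    {"offset": [-0.02, 0.055, 0], "dr": [0, 0, -0.05]},
    {"offset": [-0.02, 0.055, 0], "dr": [0, 0, -0.05]},
    {"offset": [-0.02, 0.055, 0], "dr": [0, 0, -0.05]},
    {"offset": [-0.02, 0.055, 0], "dr": [0, 0, -0.05]},
    {"offset": [-0.02, 0.055, 0], "dr": [0, 0, -0.03]},
    {"offset": [-0.0128, 0.0456, -0.02], "dr": [0, 0, -0.02]},
    {"offset": [-0.01, 0.03, -0.03], "dr": [0, 0, 0]},
    {"offset": [0, 0.01, -0.02], "dr": [0, 0, 0]},
    {"offset": [0, 0, 0], "dr": [0, 0, 0]},
    {"offset": [0, 0, 0], "dr": [0, 0, 0]}
  ],
  "hand": 70
}}

```text
t: 11.5
ee_pos: [484.5, 148.7, 299.3]
tcp_rot: [[-0.981, 0.195, 0.001], [0.195, 0.981, -0.0], [-0.001, 0.0, -1.0]]
force: [-0.6, 0.6, 0.7]
gripper_width: 60.0
```

```bash
python3 - <<'E'
from h import *
s=env.sense(); print(s["t"],s["ee_pos"],s["tcp_rot"].round(3),s["force"],s["gripper_width"], s["qpos"])
im=env.capture("wrist")[:,:,::-1].copy()
cv2.imwrite("pics/w6.png",cv2.resize(im,(768,576),interpolation=cv2.INTER_CUBIC))
E
```

```text
11.5 [484.47063004 148.692954   299.30408804] [[-0.981  0.195  0.001]
 [ 0.195  0.981 -0.   ]
 [-0.001  0.    -1.   ]] [-0.57379139  0.61761791  0.6706249 ] 59.952970754142285 [ 3.92017440e-02 -1.77320637e-01 -3.69007882e-01  1.37791195e+00
 -6.55492034e-05  2.35540972e-01]
```

View pics/w6.png

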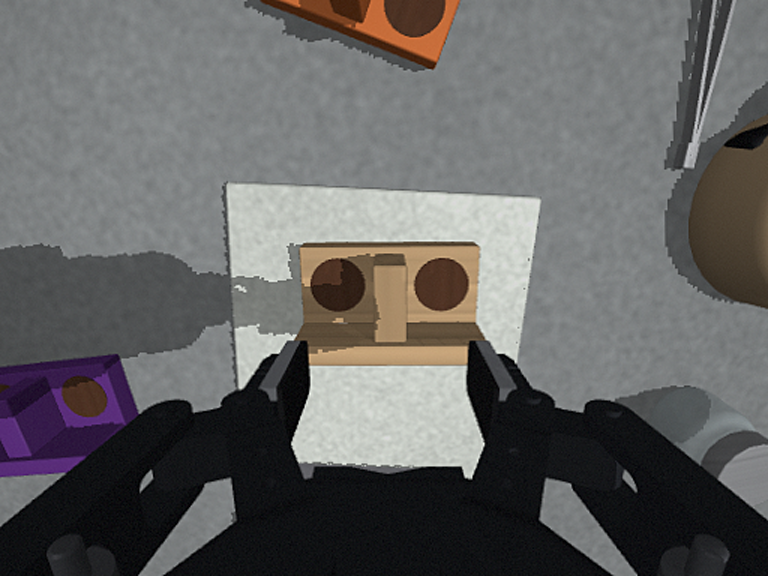

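Emit:
{"name": "send_rows", "arguments": {
  "targets": [
    {"offset": [0, 0.0005, -0.025], "dr": [0, 0, 0]},
    {"offset": [0, 0, -0.03], "dr": [0, 0, 0]},
    {"offset": [0, 0, -0.022], "dr": [0, 0, 0]},
    {"offset": [0, 0, -0.012], "dr": [0, 0, 0]},
    {"offset": [0, 0, 0], "dr": [0, 0, 0]},
    {"offset": [0, 0, 0], "dr": [0, 0, 0]},
    {"offset": [0, 0, 0], "dr": [0, 0, 0]}
  ]
}}

```text
t: 12.42
ee_pos: [484.8, 149.7, 210.3]
tcp_rot: [[-0.981, 0.195, 0.002], [0.195, 0.981, 0.0], [-0.002, 0.0, -1.0]]
force: [-0.8, 0.2, -0.2]
gripper_width: 60.3
```

Emit:
{"name": "send_rows", "arguments": {
  "targets": [
    {"offset": [0, 0, 0], "dr": [0, 0, 0]},
    {"offset": [0, 0, 0], "dr": [0, 0, 0]},
    {"offset": [0, 0, 0], "dr": [0, 0, 0]},
    {"offset": [0, 0, 0], "dr": [0, 0, 0]},
    {"offset": [0, 0, 0], "dr": [0, 0, 0]},
    {"offset": [0, 0, 0], "dr": [0, 0, 0]},
    {"offset": [0, 0, 0], "dr": [0, 0, 0]}
  ],
  "hand": 0,
  "newtons": 60
}}

```text
t: 13.3
ee_pos: [484.5, 149.8, 209.5]
tcp_rot: [[-0.981, 0.195, 0.001], [0.195, 0.981, 0.0], [-0.001, 0.0, -1.0]]
force: [-1.3, 1.0, 5.1]
gripper_width: 17.0
```

```bash
python3 - <<'E'
from h import *
s=env.sense(); print(s["t"],s["ee_pos"],s["tcp_rot"].round(3),s["force"],s["moment"],s["gripper_width"])
np.save("pics/w7.npy",np.array([s],dtype=object),allow_pickle=True)
im=env.capture("wrist")[:,:,::-1].copy(); cv2.imwrite("pics/w7raw.png",im)
cv2.imwrite("pics/w7.png",cv2.resize(im,(768,576),interpolation=cv2.INTER_CUBIC))
E
```

```text
13.3 [484.50508231 149.7941357  209.54393448] [[-0.981  0.195  0.001]
 [ 0.195  0.981  0.   ]
 [-0.001  0.    -1.   ]] [-1.27294359  0.96230448  5.07569783] [-0.03386348  0.18451056  0.04447079] 16.95952567892826
```

View pics/w7.png

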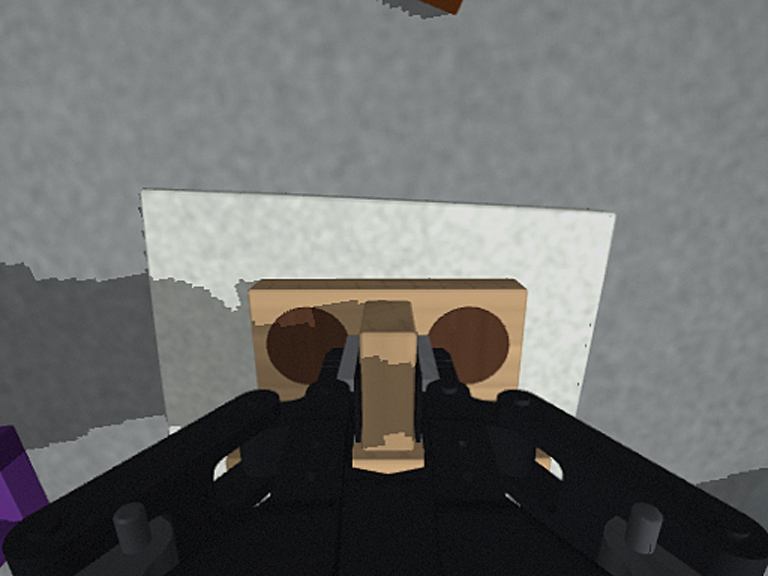

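The rib is gripped, with an opening of 17 mm. I'll slide the ledge to about 30 mm short of the plate while squaring it up.

Emit:
{"name": "send_rows", "arguments": {
  "targets": [
    {"offset": [0.004, -0.0013, 0], "dr": [0, 0, -0.004]},
    {"offset": [0.0085, -0.0029, 0], "dr": [0, 0, -0.006]},
    {"offset": [0.0085, -0.0029, 0], "dr": [0, 0, -0.006]},
    {"offset": [0.0085, -0.0029, 0], "dr": [0, 0, -0.006]},
    {"offset": [0.0085, -0.0029, 0], "dr": [0, 0, -0.006]},
    {"offset": [0.0085, -0.0029, 0], "dr": [0, 0, -0.006]},
    {"offset": [0.0085, -0.0029, 0], "dr": [0, 0, -0.006]},
    {"offset": [0.0085, -0.0029, 0], "dr": [0, 0, -0.0047]},
    {"offset": [0.0085, -0.0029, 0], "dr": [0, 0, -0.004]},
    {"offset": [0.0065, -0.0022, 0], "dr": [0, 0, 0]},
    {"offset": [0, 0, 0], "dr": [0, 0, 0]},
    {"offset": [0, 0, 0], "dr": [0, 0, 0]}
  ]
}}

```text
t: 14.85
ee_pos: [563.3, 122.9, 209.6]
tcp_rot: [[-0.97, 0.242, 0.001], [0.242, 0.97, -0.0], [-0.001, 0.0, -1.0]]
force: [1.9, -0.8, 4.6]
gripper_width: 17.1
```

```bash
python3 - <<'E'
from h import *
s=env.sense(); print(s["t"],s["ee_pos"],s["tcp_rot"].round(4),s["force"],s["moment"],s["gripper_width"])
np.save("pics/w8.npy",np.array([s],dtype=object),allow_pickle=True)
im=env.capture("wrist")[:,:,::-1].copy(); cv2.imwrite("pics/w8raw.png",im)
cv2.imwrite("pics/w8.png",cv2.resize(im,(768,576),interpolation=cv2.INTER_CUBIC))
im=env.capture("scene")[:,:,::-1].copy();cv2.imwrite("pics/s8raw.png",im)
cv2.imwrite("pics/s8.png",cv2.resize(im[180:290,170:330],None,fx=5,fy=5,interpolation=cv2.INTER_CUBIC))
im=env.capture("top")[:,:,::-1].copy()
cv2.imwrite("pics/t8.png",cv2.resize(im[115:230,185:285],None,fx=5,fy=5,interpolation=cv2.INTER_CUBIC))
E
```

```text
14.85 [563.27512716 122.94713477 209.58099142] [[-9.702e-01  2.423e-01  1.300e-03]
 [ 2.423e-01  9.702e-01 -1.000e-04]
 [-1.300e-03  2.000e-04 -1.000e+00]] [ 1.88489415 -0.78354626  4.60866066] [-0.09970309 -0.34320854 -0.02911709] 17.053295323840896
```

View pics/w8.png

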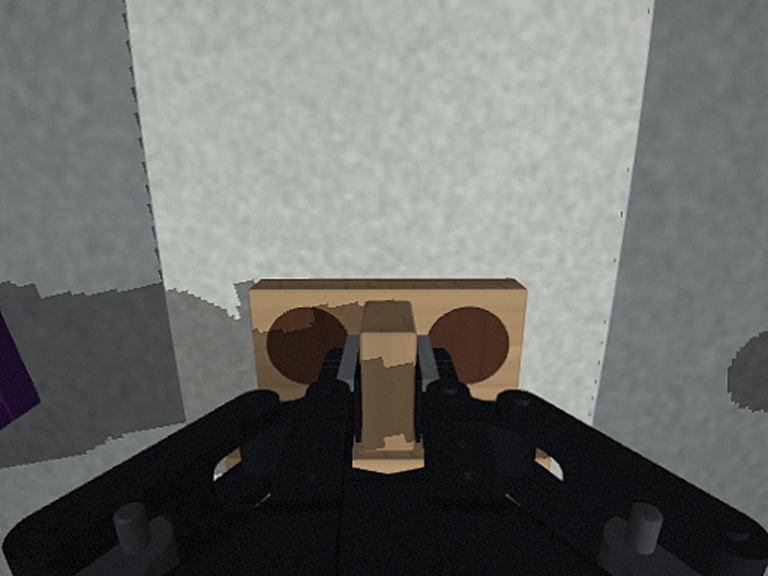

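View pics/s8.png

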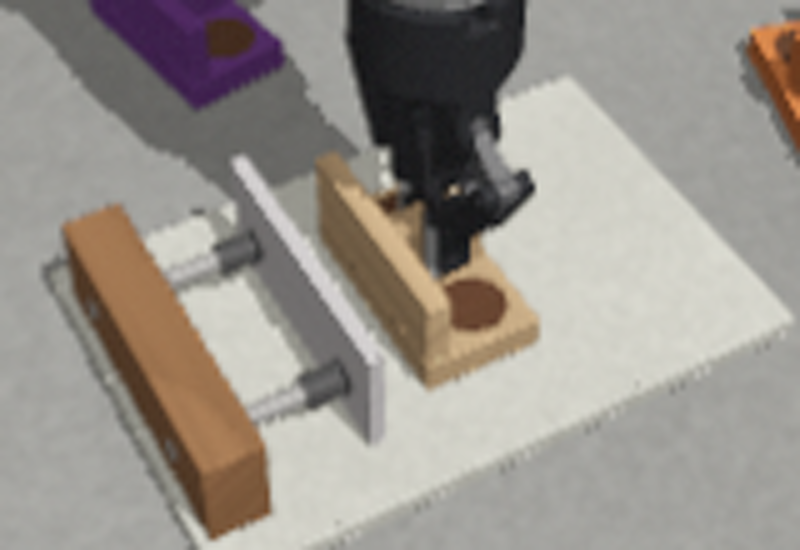

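View pics/t8.png

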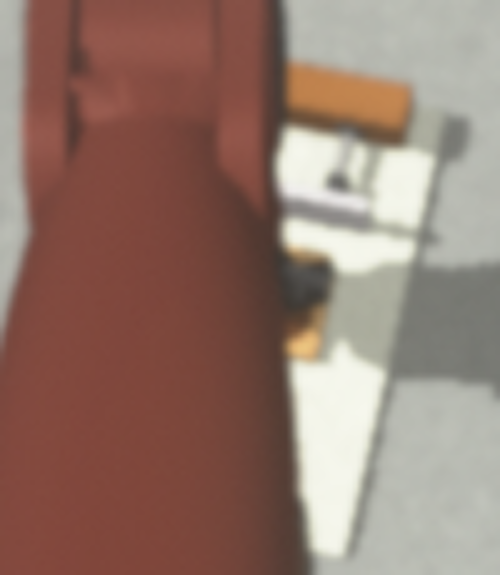

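```bash
python3 - <<'E'
from h import *
s=np.load("pics/w8.npy",allow_pickle=True)[0]; C=cam("wrist",s)
E=onz(C,[[p[0]/1.5-.25,p[1]/1.5-.25] for p in [(127,10),(655,10),(162,280),(615,280)]],12)
a=np.radians(-14.03); n=np.array([np.cos(a),np.sin(a)]); y=np.array([-n[1],n[0]])
print(E.round(1), "board mid, jig-y coord rel:", (E[:,:2]@y).round(1), "tcp",s["ee_pos"][:2]@y, "plate mid",np.array([625.9,107.5])@y)
S=cam("scene")
im=cv2.imread("pics/s8raw.png")
cv2.imwrite("pics/s8b.png",cv2.resize(im[205:275,210:285],None,fx=8,fy=8,interpolation=cv2.INTER_NEAREST))
E
```

```text
[[414.8  59.3  12. ]
 [462.9 251.4  12. ]
 [516.3  33.1  12. ]
 [564.5 224.7  12. ]] board mid, jig-y coord rel: [158.1 356.1 157.2 354.9] tcp 255.83422665169394 plate mid 256.03003871136576
```

View pics/s8b.png

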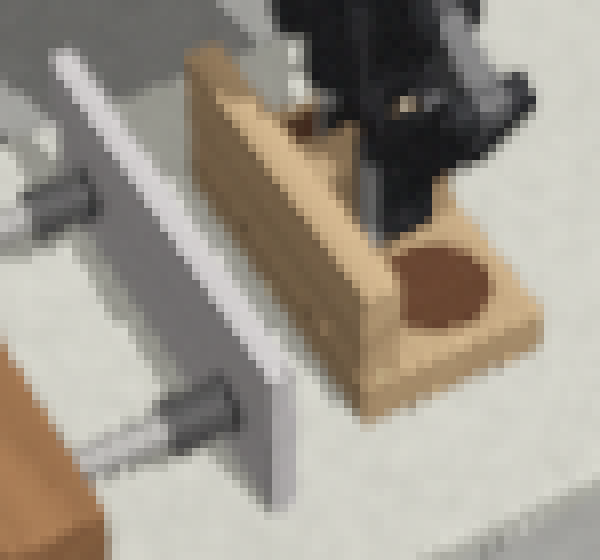

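Emit:
{"name": "send_rows", "arguments": {
  "targets": [
    {"offset": [0.0045, -0.0008, 0], "dr": [0, 0, 0]},
    {"offset": [0.005, -0.0012, 0], "dr": [0, 0, 0]},
    {"offset": [0.005, -0.0013, 0], "dr": [0, 0, 0]},
    {"offset": [0.005, -0.0012, 0], "dr": [0, 0, 0]},
    {"offset": [0.0045, -0.0011, 0], "dr": [0, 0, 0]},
    {"offset": [0.0015, -0.0004, 0], "dr": [0, 0, 0]},
    {"offset": [0, 0, 0], "dr": [0, 0, 0]},
    {"offset": [0, 0, 0], "dr": [0, 0, 0]}
  ]
}}

```text
t: 16.0
ee_pos: [588.0, 117.3, 209.5]
tcp_rot: [[-0.97, 0.242, -0.001], [0.242, 0.97, 0.0], [0.001, 0.0, -1.0]]
force: [-2.0, 0.2, 9.6]
gripper_width: 17.1
```

Emit:
{"name": "send_rows", "arguments": {
  "targets": [
    {"offset": [0.0039, -0.001, 0], "dr": [0, 0, 0]},
    {"offset": [0.0039, -0.001, 0], "dr": [0, 0, 0]},
    {"offset": [0, 0, 0], "dr": [0, 0, 0]},
    {"offset": [0, 0, 0], "dr": [0, 0, 0]}
  ]
}}

```text
t: 16.5
ee_pos: [595.7, 115.4, 209.6]
tcp_rot: [[-0.97, 0.242, -0.001], [0.242, 0.97, 0.001], [0.001, 0.0, -1.0]]
force: [-3.1, 1.6, 9.0]
gripper_width: 17.0
```

Emit:
{"name": "send_rows", "arguments": {
  "targets": [
    {"offset": [0.0039, -0.001, 0], "dr": [0, 0, 0]},
    {"offset": [0.0019, -0.0005, 0], "dr": [0, 0, 0]},
    {"offset": [0, 0, 0], "dr": [0, 0, 0]},
    {"offset": [0, 0, 0], "dr": [0, 0, 0]},
    {"offset": [0, 0, 0], "dr": [0, 0, 0]}
  ]
}}

```text
t: 17.12
ee_pos: [601.0, 114.1, 209.6]
tcp_rot: [[-0.97, 0.242, -0.002], [0.242, 0.97, 0.001], [0.003, 0.0, -1.0]]
force: [-7.9, 2.4, 13.8]
gripper_width: 17.1
```

Emit:
{"name": "send_rows", "arguments": {
  "targets": [
    {"offset": [0.0029, -0.0008, 0.0002], "dr": [0, 0, 0]},
    {"offset": [0.0029, -0.0008, 0.0002], "dr": [0, 0, 0]},
    {"offset": [0.0024, -0.0007, 0.0002], "dr": [0, 0, 0]},
    {"offset": [0.001, -0.0002, 0], "dr": [0, 0, 0]},
    {"offset": [0, 0, 0], "dr": [0, 0, 0]},
    {"offset": [0, 0, 0], "dr": [0, 0, 0]},
    {"offset": [0, 0, 0], "dr": [0, 0, 0]},
    {"offset": [0, 0, 0], "dr": [0, 0, 0]}
  ]
}}

```text
t: 18.12
ee_pos: [609.4, 112.0, 209.6]
tcp_rot: [[-0.97, 0.241, -0.005], [0.241, 0.97, 0.002], [0.005, 0.0, -1.0]]
force: [-11.4, 3.3, 13.7]
gripper_width: 17.1
```

```bash
python3 - <<'E'
from h import *
s=env.sense(); print(s["t"],s["ee_pos"],s["tcp_rot"].round(4),s["force"],s["moment"],s["gripper_width"])
n=np.array([.9702,-.2424,0]); print("push",-s["force"]@n,"adv past nominal contact",(s["ee_pos"]-[592.5,115.8,0])@n)
im=env.capture("scene")[:,:,::-1].copy();cv2.imwrite("pics/s9raw.png",im)
cv2.imwrite("pics/s9.png",cv2.resize(im[200:280,180:285],None,fx=7,fy=7,interpolation=cv2.INTER_NEAREST))
im=env.capture("wrist")[:,:,::-1].copy(); cv2.imwrite("pics/w9.png",cv2.resize(im,(768,576),interpolation=cv2.INTER_CUBIC))
E
```

```text
18.125 [609.37062976 111.99266404 209.58974991] [[-9.705e-01  2.412e-01 -4.900e-03]
 [ 2.412e-01  9.705e-01  1.700e-03]
 [ 5.200e-03  5.000e-04 -1.000e+00]] [-11.4185081    3.32114371  13.67416252] [ 0.69460235  2.0222392  -0.15559939] 17.139847481896762
push 11.883281789723396 adv past nominal contact 17.290783225337485
```

View pics/s9.png

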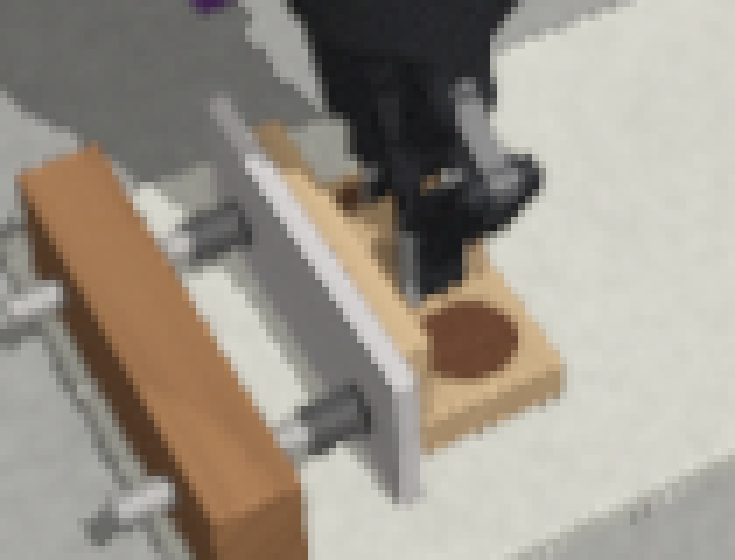

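View pics/w9.png

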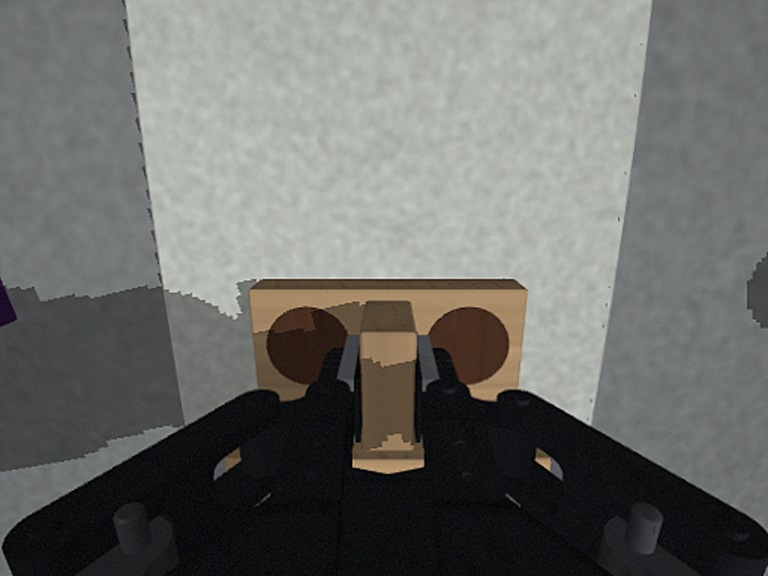

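Emit:
{"name": "send_rows", "arguments": {
  "targets": [
    {"offset": [0.0007, -0.0002, 0], "dr": [-0.0005, -0.0015, 0]},
    {"offset": [0.0007, -0.0002, 0], "dr": [-0.0005, -0.0015, 0]},
    {"offset": [0.0007, -0.0002, 0], "dr": [-0.0005, -0.0015, 0]},
    {"offset": [0.0005, -0.0001, 0], "dr": [0, -0.0005, 0]},
    {"offset": [0, 0, 0], "dr": [0, 0, 0]},
    {"offset": [0, 0, 0], "dr": [0, 0, 0]},
    {"offset": [0, 0, 0], "dr": [0, 0, 0]},
    {"offset": [0, 0, 0], "dr": [0, 0, 0]}
  ]
}}

```text
t: 19.23
ee_pos: [611.5, 111.5, 209.6]
tcp_rot: [[-0.971, 0.241, -0.001], [0.241, 0.971, 0.001], [0.001, 0.0, -1.0]]
force: [-15.4, 4.6, 15.4]
gripper_width: 17.3
```

```bash
python3 - <<'E'
from h import *
n=np.array([.9702,-.2424,0])
for i in range(3):
    s=env.sense()
    tip=s["ee_pos"]+155*s["tcp_rot"][:,2]
    print(s["t"],s["ee_pos"].round(2),s["tcp_rot"][:,2].round(4),s["force"].round(2),s["moment"].round(2),"push",-s["force"]@n,"adv tip",(tip-[592.5,115.8,0])@n,"lat",tip[:2]@[.2424,.9702],"yaw",np.degrees(np.arctan2(s["tcp_rot"][1,1],s["tcp_rot"][0,1])))
    im=env.capture("scene")[:,:,::-1].copy()
cv2.imwrite("pics/s10raw.png",im)
cv2.imwrite("pics/s10.png",cv2.resize(im[200:290,170:285],None,fx=6,fy=6,interpolation=cv2.INTER_NEAREST))
E
```

```text
19.225 [611.52 111.5  209.56] [-1.2e-03  6.0e-04 -1.0e+00] [-15.41   4.65  15.41] [ 0.95  2.87 -0.19] push 16.07231965191872 adv tip 19.285876486985135 lat 256.45699998210307 yaw 76.05516620655493
19.275 [611.52 111.49 209.59] [-1.2e-03  6.0e-04 -1.0e+00] [-14.09   4.97  15.6 ] [ 0.94  2.89 -0.16] push 14.87872376709912 adv tip 19.295377479647367 lat 256.4411653597537 yaw 76.05215306834899
19.325 [611.52 111.5  209.56] [-1.2e-03  6.0e-04 -1.0e+00] [-14.16   5.31  16.32] [ 0.93  2.9  -0.18] push 15.028759916163404 adv tip 19.28527836608564 lat 256.45354082831886 yaw 76.0548130442347
```

View pics/s10.png

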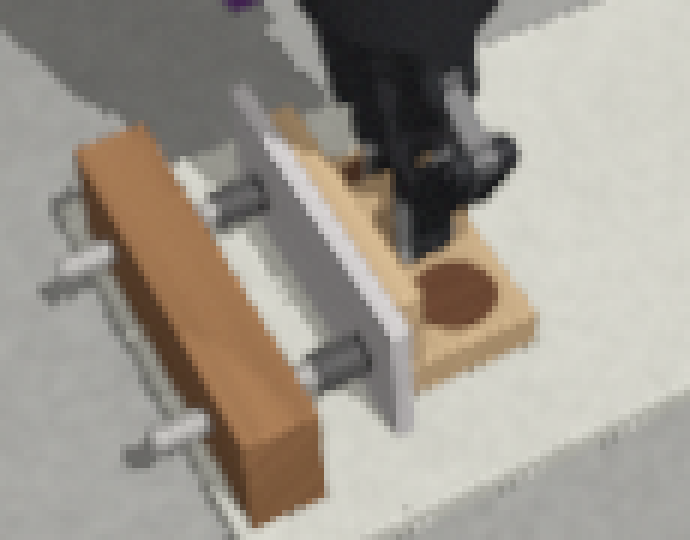

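Emit:
{"name": "send_rows", "arguments": {
  "targets": [
    {"offset": [0, 0, 0.0003], "dr": [0, 0, 0]},
    {"offset": [0, 0, 0.0003], "dr": [0, 0, 0]},
    {"offset": [0, 0, 0], "dr": [0, 0, 0]},
    {"offset": [0, 0, 0], "dr": [0, 0, 0]},
    {"offset": [0, 0, 0], "dr": [0, 0, 0]}
  ]
}}

```text
t: 20.0
ee_pos: [611.5, 111.5, 209.6]
tcp_rot: [[-0.971, 0.241, -0.001], [0.241, 0.971, 0.001], [0.002, 0.0, -1.0]]
force: [-12.3, 4.3, 10.4]
gripper_width: 16.9
```

```bash
cat > st.py <<'E'
from h import *
n=np.array([.9702,-.2424,0])
for i in range(3):
    s=env.sense()
    tip=s["ee_pos"]+155*s["tcp_rot"][:,2]
    print(s["t"],s["ee_pos"].round(2),s["tcp_rot"][:,2].round(4),s["force"].round(2),s["moment"].round(2),"push",-s["force"]@n,"adv tip",(tip-[592.5,115.8,0])@n,"lat",tip[:2]@[.2424,.9702],"yaw",np.degrees(np.arctan2(s["tcp_rot"][1,1],s["tcp_rot"][0,1])))
    im=env.capture("scene")[:,:,::-1].copy()
cv2.imwrite("pics/slast.png",im)
S=cam("scene")
a=onz(S,[[210+293/8-.5,205+372/8-.5]],72);b=onz(S,[[170+411/6-.5,200+331/6-.5]],72); print(a,b,(b-a)@n)
E
python3 st.py; python3 - <<'E'
import cv2
a=cv2.imread("pics/s8raw.png")[200:290,170:285];b=cv2.imread("pics/slast.png")[200:290,170:285]
cv2.imwrite("pics/cmp.png",cv2.resize(cv2.vconcat([a,b])[:,40:],None,fx=3.3*2,fy=3.3*1,interpolation=cv2.INTER_NEAREST) if 0 else cv2.resize(b,None,fx=6,fy=6,interpolation=cv2.INTER_NEAREST))
E
```

```text
20.0 [611.51 111.51 209.56] [-1.4e-03  7.0e-04 -1.0e+00] [-12.33   4.34  10.45] [ 0.98  2.42 -0.19] push 13.016281799246794 adv tip 19.2498614207697 lat 256.467738070102 yaw 76.05650383906615
20.05 [611.53 111.48 209.57] [-1.4e-03  7.0e-04 -1.0e+00] [-12.89   4.48  10.73] [ 0.98  2.37 -0.17] push 13.589770920035933 adv tip 19.280932819867715 lat 256.44719347101676 yaw 76.05226255448629
20.1 [611.53 111.5  209.56] [-1.4e-03  7.0e-04 -1.0e+00] [-12.25   5.27  11.59] [ 0.97  2.38 -0.17] push 13.163755733454074 adv tip 19.278771388780587 lat 256.46391411272896 yaw 76.0556551272376
[[643.62101805 174.20662285  72.        ]] [[662.59206462 169.90708546  72.        ]] [19.44791724]
```

View pics/cmp.png

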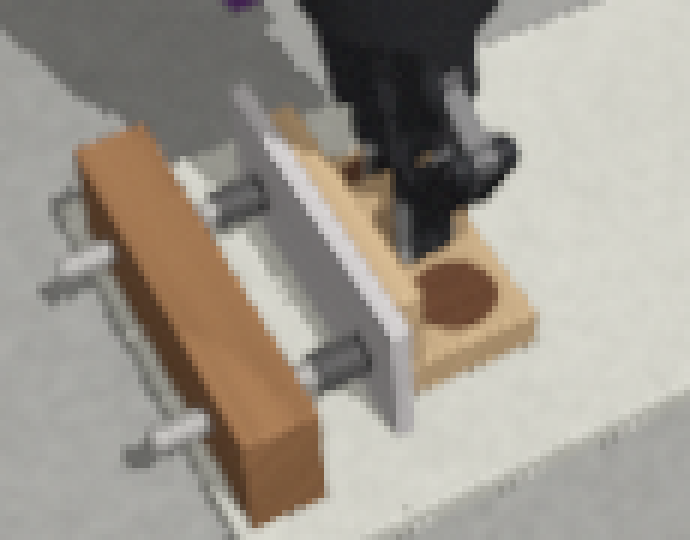

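```bash
python3 - <<'E'
from rig import env
print(env.job_done(), env.sense()["t"])
E
```

```text
the job is handed in; nothing more can be done
the job is handed in; nothing more can be done
```

The feeding cup is back upright in the empty rack pocket and released. The ledge is pressed against the sprung plate at about 10 N, and I handed the job in with it still gripped.

- **Cup:** The wrist and scene pictures taken after release show it standing in line with the other three.
- **Push:** The plate has moved in by about 19.4 mm in the camera image and 19.3 mm by arm travel, which is about 9.7 N on the spring. The wrist reads about 13 N along the push. The extra is about 3 N of friction on the board, because the gripper also bears down with about 11 N. I raised the gripper 0.6 mm to lower that.
- **Alignment:** By arm pose the ledge is within 0.1° of the plate's angle and about 0.4 mm off its centre, within the 2 mm calibration. The last picture shows no gap to the plate. Tool tilt is about 0.09°.
- **Time:** About 20 s of the 64 s were used.

No check failed. I did not take a fresh picture of the rack at the very end.

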